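Tip the rolling pin out of the half-covered box and hold it up

ROBOT

A 6-joint arm with a two-finger parallel gripper is mounted at the origin on a cart in front of the work surface, level with it; the furniture and walls round the work are solid. World frame = base frame: x ahead of the robot, y to its left, z up, the work surface at z = 0. Lengths are in m, angles in rad, forces in N, time in s.
With the tool pointing down it reaches from about 0.275 to 0.85 m from the base axis. Payload 19 kg.
Tool frame: the origin (TCP) lies on the centre line of the jaws, within the pads' length; the fingertips stand manip.tip_extent ahead of it and the grasp point (between the pads) lies 6 mm ahead of it (manip.tip_extent is the distance from the TCP to the fingertips, in m); z points along the fingers, x is the direction in which the jaws open and shut, and the axes are right-handed (so a half turn about z gives the same grasp; the last joint's range is limited). The gripper opens to 85 mm and grips with 20 to 120 N. Pads are 22 mm wide; open, the fingers measure 114 mm over their backs; the gripper's body (76 mm by 85 mm) begins 54 mm behind the grasp point. The pads swing forward as they close: fully open they stand 13 mm farther back than shut.
Start: joints at [-1.34, 0.15, 1.437, -0, 1.554, -0.134], TCP at [0.205, -0.537, 0.256] pointing down, gripper open.
Joint ranges: [-2.8, 2.8], [-0.68, 2.1], [0.12, 2.68], [-1.39, 4.53], [0.16, 2.79], [-2.81, 2.81]. Speed limits (rad/s): [1.89, 1.89, 2.22, 3.01, 3.01, 3.01].

INTERFACE

Orientations are given as a 3x3 rotation matrix whose columns are the frame's x, y, z axes.
In Python, from station import sensors, capture, order, manip gives the robot as it stands.
- The arm moves only by the shell command python3 -m jog 'ROWS' [FORCE]. ROWS is JSON, one flat list of numbers, 5 for each row, row after row: the shift along the tool's x, y, z in mm, then the turn about the tool's z in rad, then the finger opening in mm, from 0 to 85.4. In form: [x, y, z, turn, jaw, x, y, z, turn, jaw, ...]. A call has 1 to 5 rows; each row shifts and turns the commanded pose from where the row before left it, along the tool's axes as they then stand; what a row does not reach is not made up. A row lasts 1/12 s, in which the tool goes at most 41.7 mm and 7.16 degrees, less where a joint would pass 70% of its speed; a pose out of reach is approached as far as the arm can. A call is refused whole if a number of a shift passes 41.7 or a number of a turn 0.125, either way. A call with a gripper value outside its range is refused whole. The fingers move at their own pace and stop on an object; FORCE is the grip in N (left out, the last holds). Time passes only in rows, so rows that do not move let the fingers close. It gives the time, the measured TCP pose, the force and the opening at its end, in the units of the state.
- sensors.read_state(): the state, without advancing time (a new reading comes with each control period).
- capture(name): name is "scene" or "top" or "wrist"; returns a dict with "frame" (420x560x3 uint8, red, green, blue), "range_z" (420x560 float32, m along the optical axis (not along the pixel's ray), 0 where there is no reading), "vfov" (degrees; the focal length in pixels is half the picture's height over the tangent of half this angle, whatever the lens; pixels are square), "cx", "cy" (the principal point, pixels), "D" ([k1, k2, p1, p2, k3] as OpenCV has them; the pictures are not rectified), "T" (4x4, takes a point from camera to world coordinates). Camera axes: x right, y up, looking along -z (the intrinsics and any distortion apply to the point x, -y, -z); pixel columns grow to the right and rows downward; lengths in m; the calibration is good to about 2 mm. A picture is of the moment at which its call begins.
- order.close_job(): hands the job in, once; it reports no verdict.
The state is a dict: "time": time; "q": joint angles; "qd": joint speeds; "effort": joint torques, N m; "ee_pos": TCP position; "tool_rot": TCP orientation; "contact_force": force on the tool from outside, world axes, zero at the start; "ft_torque": the same for the moment, N m; "gripper_width": opening from 0.0 (shut) to 1.0 (fully open).
Only numpy, scipy, OpenCV 4.12 (cv2) and the standard library are available. Lean on these libraries where they do the work, as an engineer would, in place of code of your own. Each camera call takes 0.05 s, during which the arm holds its last target.

TASK

The slim rolling pin lies in the wooden box with one end under the fixed half cover, and it is longer than the opening: take hold of it, tip its free end up over the end wall and draw it out diagonally through the opening without forcing it. Then lift the whole pin at least 10 cm above the top of the box and finish while still holding it there, still, in the gripper; do not put it down. Leave the other kitchen things where they stand.

Things in the scene. Friction and masses are not known exactly. Their poses are not given: they have to be found in the camera images.
- box: light wooden storage box, fixed to the surface, 251 mm long (x axis), 146 mm wide (y); origin at the centre of its underside, z up. Walls 8 mm thick, dark floor 6 mm, inside 235 x 130 mm. The -x part is open at the top, its side and end walls 54 mm high; the +x part has a fixed cover. The +x end lies to the robot's right, give or take 0.4 rad of yaw
- cover_edge (a point): middle of the upper edge of the box's fixed darker cover board, at box x = +17.5 mm, z = 62 mm. The board is 6 mm thick (underside 56 mm above the surface) and covers the box from here to its +x end
- end_rim (a point): middle of the top of the box's -x end wall, 54 mm above the surface. The wall's inner face is at box x = -117.5 mm, so the opening from it to the cover edge is 135 mm long and 130 mm wide
- pin_center (a point): centre of the loose rolling pin, on its axis: 200 mm long, about 0.15 kg, pale barrel 24 mm in diameter and 130 mm long, a red handle 35 mm long, 16 mm in diameter at each end. Its x axis runs to the end under the cover. It lies along the box on the box's floor (axis 18 mm above the surface), free end 7 to 22 mm from the -x end wall; it can roll
- pin_free_end (a point): tip of the red handle that lies in the open part of the box, on the pin's axis, 100 mm from the pin's centre
- pin_hidden_end (a point): tip of the red handle that at the start lies under the cover, on the pin's axis, 100 mm from the pin's centre
- pin: the rolling pin as a whole; its origin is the same point as pin_center
- lemon: loose yellow lemon, 58 x 87 x 57 mm, left of the box; bystander, leave alone
- timer: loose red and white kitchen timer, 72 mm across, 62 mm high, left of the box; bystander, leave alone
- shaker: loose white sugar shaker, 70 mm across, 127 mm high, right of the box; bystander, leave alone
- salt: loose small glass salt shaker with a grey top, 44 mm across, 90 mm high, right of the box; bystander, leave alone
- jug: loose glass jug with a black lid, 145 x 106 x 113 mm, at the back left; bystander, leave alone
- mill: loose tall brown wooden mill, 58 mm across, 170 mm high, at the back right; bystander, leave alone

How it is judged:
By the outcome, as a careful person would: the job done as asked, in the order asked, and still so for the second after the job is handed in, while the arm keeps its last pose, push and grip.
It also fails if it takes over 34 s, if anything falls off the work surface, if the arm or the gripper's body presses on something with over 40 N, if the wrist force passes 120 N, or if a joint passes its speed limit or range.

## Working session

There is one attempt and no reset: what is moved stays moved. The work goes in short steps, Python scripts to look and compute and a shell command to move; the robot and the scene stay as the last step left them, time stands still between calls to the robot, and variables do not carry over. Pictures are saved under pics/ and viewed, and the job is handed in when it is done.

```bash
ls; mkdir -p pics
python3 - <<'E'
from station import sensors, capture, order, manip
import cv2,numpy as np
s=sensors.read_state()
for k,v in s.items(): print(k,np.round(v,3).tolist())
print(manip.tip_extent,[a for a in dir(manip) if a[0]!='_'])
for n in ("scene","top"):
    c=capture(n); cv2.imwrite(f"pics/{n}0.png",c["frame"][:,:,::-1]); np.savez(f"{n}0.npz",**c)
    print(n,c["vfov"],c["cx"],c["cy"],c["D"],np.round(c["T"],3).tolist())
E
```

```text
pics
time 0.0
q [-1.34, 0.151, 1.438, -0.0, 1.554, -0.134]
qd [0.001, 0.0, 0.002, -0.002, -0.0, 0.0]
effort [-0.002, -71.305, -57.087, -0.0, 0.009, 0.0]
ee_pos [0.205, -0.537, 0.256]
tool_rot [[0.357, -0.934, -0.0], [-0.934, -0.357, 0.001], [-0.001, -0.0, -1.0]]
contact_force [-0.183, 0.861, 0.483]
ft_torque [-0.01, -0.019, -0.017]
gripper_width 0.998
0.025 ['IKError', 'tip_extent']
scene 45.12377978313597 287.15482111889094 210.4270643819513 [-0.0805645  0.         0.         0.         0.       ] [[-0.806, 0.405, -0.433, -0.063], [-0.592, -0.56, 0.579, 0.839], [-0.008, 0.723, 0.691, 1.033], [0.0, 0.0, 0.0, 1.0]]
top 45.57018346742913 279.22646756619247 209.74891050401376 [-0.00327618  0.          0.          0.          0.        ] [[0.015, 0.991, -0.132, 0.403], [-1.0, 0.014, -0.003, 0.029], [-0.002, 0.132, 0.991, 1.351], [0.0, 0.0, 0.0, 1.0]]
```

View pics/top0.png

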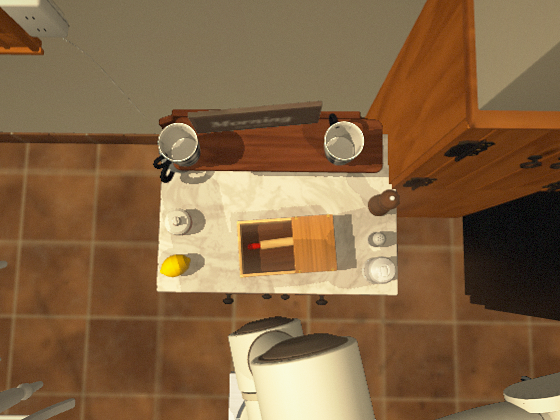

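View pics/scene0.png

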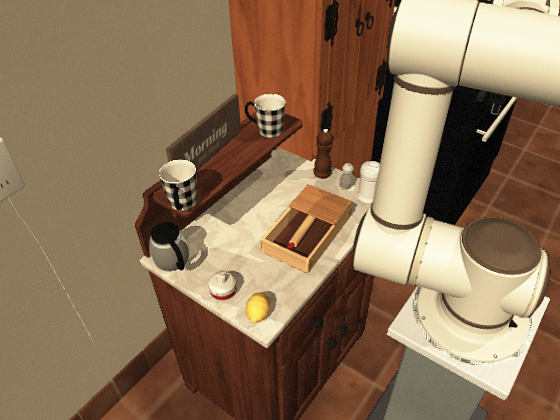

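The top view shows the box with its open part on the left (cols 238–295) and the cover at cols 295–338. The red free end is at about (255,246). Next I'll zoom in and measure.

```bash
cat > h.py <<'E'
import numpy as np,cv2
def K(c):
    f=c["frame"].shape[0]/2/np.tan(np.radians(float(c["vfov"]))/2)
    return np.array([[f,0,float(c["cx"])],[0,f,float(c["cy"])],[0,0,1.]])
def ray(c,p):
    p=np.array(p,float).reshape(-1,1,2)
    n=cv2.undistortPoints(p,K(c),np.array(c["D"],float))[:,0]
    d=np.c_[n[:,0],-n[:,1],-np.ones(len(n))]
    T=np.array(c["T"]); return T[:3,3],d@T[:3,:3].T
def plane(c,p,z):
    o,d=ray(c,p); return o+d*((z-o[2])/d[:,2])[:,None]
def proj(c,P):
    T=np.array(c["T"]);q=(np.array(P,float).reshape(-1,3)-T[:3,3])@T[:3,:3]
    q=q*[1,-1,-1]
    return cv2.projectPoints(q.reshape(-1,1,3),np.zeros(3),np.zeros(3),K(c),np.array(c["D"],float))[0][:,0]
def pts3(c):
    h,w=c["range_z"].shape; v,u=np.mgrid[:h,:w]
    o,d=ray(c,np.stack([u.ravel(),v.ravel()],1)); return (o+d*c["range_z"].reshape(-1,1)).reshape(h,w,3)
E
python3 - <<'E'
import numpy as np,cv2
from h import *
c=np.load("top0.npz"); f=c["frame"]
cv2.imwrite("pics/topz.png",cv2.resize(f[205:285,225:350,::-1],None,fx=6,fy=6,interpolation=cv2.INTER_NEAREST))
s=np.load("scene0.npz"); cv2.imwrite("pics/scenez.png",cv2.resize(s["frame"][175:280,250:365,::-1],None,fx=5.5,fy=5.5,interpolation=cv2.INTER_NEAREST))
P=pts3(c)
print(np.round(P[215:280:6,240:345:8,2]*1000).astype(int))
E
```

```text
[[-3 -3  4 -5  3 -3  0  0 -2 59 57 59 -4 -1]
 [53 50 52 50 53 41 25 59 63 62 60 63 -4 -1]
 [54  4  5  3  7  2  8 56 63 64 62 65  4 -2]
 [51  1  5  0  5  8  5 58 64 60 56 60  2 -1]
 [54  0 10  5 22 26 29 62 58 61 57 62  3  0]
 [53 27 23 24 23 28 25 62 61 61 64 61 -2 -3]
 [53  4  9  7  4  2  2 64 66 62 57 63  2 -3]
 [54  5 10  3  7  5  5 64 62 60 61 61 61  4]
 [51  4  8  2  4  8  9 61 56 63 64 62 60  1]
 [51  5  9  8  3  4 10 61 65 64 59 57 62  4]
 [50 56 56  6 -2  3  6  3 -5 -3  0  1 -4  1]]
```

View pics/topz.png

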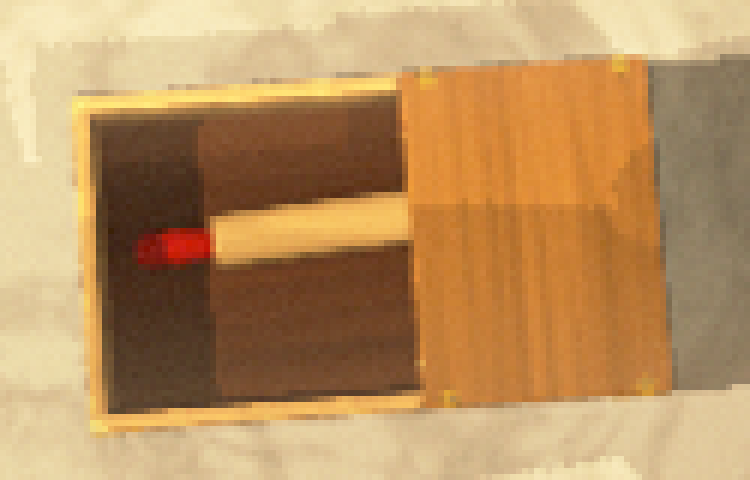

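View pics/scenez.png

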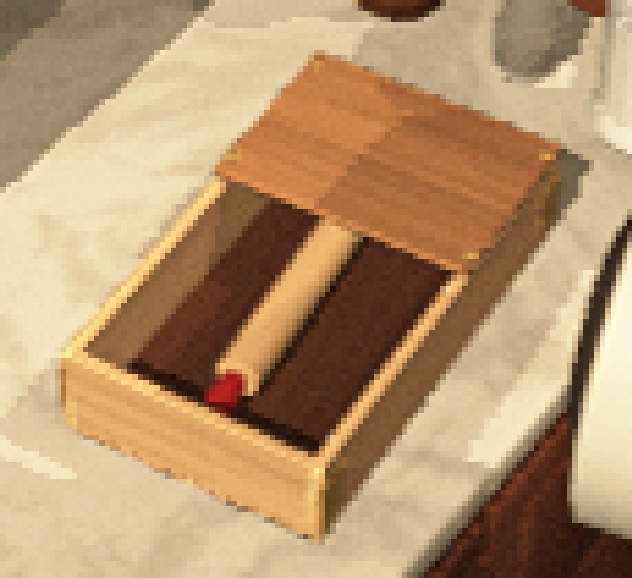

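```bash
cat > m.py <<'E'
import numpy as np,cv2
from h import *
c=np.load("top0.npz"); f=c["frame"]
def px(l): return np.array(l,float)/6+[225,205]-0.5
cov=plane(c,px([(402,72),(648,57),(672,393),(424,408)]),.062)
rim=plane(c,px([(75,98),(93,432)]),.054)
print("cover",np.round(cov,4).tolist()); print("rim",np.round(rim,4).tolist())
print("cover size",np.linalg.norm(cov[1]-cov[0]),np.linalg.norm(cov[3]-cov[0]),"(108,146)")
mid=rim.mean(0); ce=(cov[0]+cov[3])/2; fe=(cov[1]+cov[2])/2
print("rimmid",mid,"coveredge",ce,"dist",np.linalg.norm((ce-mid)[:2]),"(143)", "fullen",np.linalg.norm((fe-mid)[:2]),"(251)")
bx=(fe-mid)[:2]; bx/=np.linalg.norm(bx); by=np.array([-bx[1],bx[0]])
print("box axis",bx, "yaw off -y", np.arctan2(bx[1],bx[0])+np.pi/2)
O=(mid[:2]+fe[:2])/2
hsv=cv2.cvtColor(f,cv2.COLOR_RGB2HSV).astype(int)
red=((hsv[...,0]<6)|(hsv[...,0]>174))&(hsv[...,1]>190)&(hsv[...,2]>110)
red[:235]=0;red[260:]=0;red[:,:240]=0;red[:,270:]=0
v,u=np.nonzero(red);print("red n",len(u),u.min(),u.max(),v.min(),v.max())
# barrel
bar=(hsv[...,2]>150)&(hsv[...,0]>8)&(hsv[...,0]<30)
b=np.zeros_like(bar);b[234:254,262:292]=bar[234:254,262:292]
vb,ub=np.nonzero(b);print("bar",len(ub),ub.min(),ub.max())
cs=[];
for U in range(263,292):
    r=vb[ub==U]; cs.append((U,(r.min()+r.max())/2,r.max()-r.min()+1))
cs=np.array(cs);print(cs[::7])
W=plane(c,cs[:,:2],.018); 
d=np.polyfit(W[:,1],W[:,0],1);print("fit x=a*y+b",d,"resid",np.std(W[:,0]-np.polyval(d,W[:,1])))
pd=np.array([-d[0],-1]);pd/=np.linalg.norm(pd)
R=plane(c,np.c_[u,v],.018); s=R[:,:2]@pd
tip=plane(c,px([(137,248)]),.018)[0]; bnd=plane(c,px([(213,245)]),.02)[0]
print("tip",tip,"bnd",bnd,np.linalg.norm(tip-bnd),"(35) red ext",s.max()-s.min())
for n,q in(("tip",tip),("bnd",bnd)): print(n,"in box",(q[:2]-O)@bx,(q[:2]-O)@by)
g=tip[:2]+pd*.05; print("pin dir",pd,"grasp",g,"box",(g-O)@bx,(g-O)@by,"O",O)
E
python3 m.py
```

```text
cover [[0.5584, 0.0013, 0.062], [0.5664, -0.1052, 0.062], [0.4221, -0.1155, 0.062], [0.4142, -0.0097, 0.062]]
rim [[0.5459, 0.1432, 0.054], [0.402, 0.1318, 0.054]]
cover size 0.10674817962126858 0.1445778244667684 (108,146)
rimmid [0.47394079 0.13752333 0.054     ] coveredge [ 0.4862874  -0.00422093  0.062     ] dist 0.14228095932931317 (143) fullen 0.24866689608274903 (251)
box axis [ 0.08174647 -0.99665316] yaw off -y 0.08183779057720475
red n 61 248 259 243 248
bar 254 262 291
[[263.  244.5   8. ]
 [270.  243.5   8. ]
 [277.  242.5   8. ]
 [284.  241.5   8. ]
 [291.  240.5   8. ]]
fit x=a*y+b [-0.14359925  0.49894021] resid 0.0004082119418676974
tip [0.48323701 0.11714306 0.018     ] bnd [0.48493609 0.0833312  0.02      ] 0.03391355224898253 (35) red ext 0.030364499983969263
tip in box -0.10326146378661233 0.007599093151002849
bnd in box -0.06942386906658704 0.006528481312947065
pin dir [ 0.1421412  -0.98984639] grasp [0.49034407 0.06765075] box -0.05335381015994147 0.010636544299622023 O [0.48410461 0.013606  ]
```

```bash
python3 -m jog '[-25.8,-26.7,0,0,85,-25.8,-26.7,0,0,85,-25.8,-26.7,0,0,85,-25.8,-26.7,0,0,85,-25.8,-26.7,0,0,85]' 20; python3 -m jog '[-25.8,-26.7,0,0,85,-25.8,-26.7,0,0,85,-25.8,-26.7,0,0,85,-25.8,-26.7,0,0,85,-25.8,-26.7,0,0,85]'; python3 -m jog '[-25.8,-26.7,0,0,50,-25.8,-26.7,0,0,50,-25.8,-26.7,0,0,50,-25.8,-26.7,0,0,50]'; python3 -m jog '[0,0,0,-0.12,50,0,0,0,-0.12,50,0,0,0,-0.12,50,0,0,0,-0.12,50,0,0,0,-0.12,50]'; python3 -m jog '[0,0,0,-0.12,50,0,0,0,-0.12,50,0,0,0,-0.12,50,0,0,0,-0.12,50,0,0,0,-0.12,50]'
python3 - <<'E'
from station import sensors, capture, order, manip
import numpy as np,cv2
s=sensors.read_state();print(s["time"],s["ee_pos"],np.round(s["tool_rot"],3).tolist(),s["gripper_width"],s["contact_force"],manip.tip_extent,np.round(s["q"],2))
c=capture("wrist");cv2.imwrite("pics/w0.png",c["frame"][:,:,::-1]);np.savez("w0.npz",**c);print(np.round(c["T"],3).tolist())
E
```

```text
time: 0.52
ee_pos: [0.284, -0.3673, 0.2559]
tool_rot: [[0.356, -0.934, -0.0], [-0.934, -0.356, 0.001], [-0.001, -0.0, -1.0]]
contact_force: [0.5, -0.4, 0.7]
gripper_width: 0.996
time: 0.93
ee_pos: [0.3627, -0.1991, 0.2563]
tool_rot: [[0.356, -0.934, 0.0], [-0.934, -0.356, 0.0], [-0.0, -0.0, -1.0]]
contact_force: [0.8, -1.1, -0.5]
gripper_width: 0.994
time: 1.27
ee_pos: [0.4257, -0.0644, 0.2563]
tool_rot: [[0.357, -0.934, 0.0], [-0.934, -0.357, 0.0], [0.0, -0.0, -1.0]]
contact_force: [0.4, -0.9, 0.4]
gripper_width: 0.579
time: 1.68
ee_pos: [0.4254, -0.0661, 0.2561]
tool_rot: [[0.826, -0.564, -0.0], [-0.564, -0.826, 0.0], [-0.001, 0.0, -1.0]]
contact_force: [0.4, 0.3, -0.2]
gripper_width: 0.586
time: 2.1
ee_pos: [0.4253, -0.0663, 0.2561]
tool_rot: [[1.0, -0.0, -0.0], [-0.0, -1.0, 0.0], [-0.0, -0.0, -1.0]]
contact_force: [0.0, -0.4, 0.4]
gripper_width: 0.584
2.1 [ 0.42533383 -0.06631753  0.25608082] [[1.0, -0.0, -0.0], [-0.0, -1.0, 0.0], [-0.0, -0.0, -1.0]] 0.5844378443639692 [ 0.01802842 -0.4446322   0.37182738] 0.025 [-0.33 -0.16  1.74  0.    1.55 -0.33]
[[1.0, 0.001, 0.001, 0.424], [-0.001, 0.948, 0.32, 0.016], [-0.001, -0.32, 0.948, 0.374], [0.0, 0.0, 0.0, 1.0]]
```

```bash
python3 -m jog '[16,-33.7,0,0,50,16,-33.7,0,0,50,16,-33.7,0,0,50,16,-33.7,0,0,50,0,0,0,-0.12,50]'; python3 -m jog '[0,0,40,-0.022,50,0,0,0,0,50]'
python3 - <<'E'
from station import sensors, capture, order, manip
import numpy as np,cv2
s=sensors.read_state();print(s["time"],s["ee_pos"],np.round(s["tool_rot"],3).tolist())
c=capture("wrist");cv2.imwrite("pics/w1.png",c["frame"][:,:,::-1]);np.savez("w1.npz",**c)
E
```

```text
time: 2.57
ee_pos: [0.4916, 0.0727, 0.2557]
tool_rot: [[0.994, 0.105, -0.0], [0.105, -0.994, 0.002], [-0.0, -0.002, -1.0]]
contact_force: [0.6, -1.2, 0.1]
gripper_width: 0.589
time: 2.73
ee_pos: [0.4884, 0.0688, 0.211]
tool_rot: [[0.991, 0.136, -0.007], [0.136, -0.991, 0.0], [-0.007, -0.001, -1.0]]
contact_force: [-1.6, -0.0, -2.4]
gripper_width: 0.588
2.7333 [0.48842804 0.06877606 0.2109558 ] [[0.991, 0.136, -0.007], [0.136, -0.991, 0.0], [-0.007, -0.001, -1.0]]
```

View pics/w1.png

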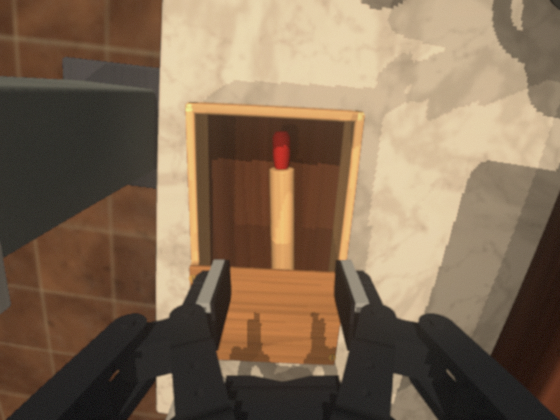

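The wrist view shows the pin upright in the picture: tip at (281,131), barrel start at (282,168), axis near col 282. The box's end rim is at row 108. I'll check it against the top-view fix.

Run:
```python
import numpy as np
from h import *
c=np.load("w1.npz")
P=plane(c,[(281,131),(282,168),(283.5,262)],.018);print(P.round(4))
d=P[2]-P[0];print("dir",d/np.linalg.norm(d)); d2=(P[2]-P[1]);print(d2/np.linalg.norm(d2))
print("len handle",np.linalg.norm(P[1]-P[0]))
print(plane(c,[(189,106),(361,112)],.054).round(4), plane(c,[(191,268),(336,271)],.062).round(4))
P3=pts3(c);print(P3[150:260:20,282].round(4).tolist())
```

```text
[[ 0.4775  0.119   0.018 ]
 [ 0.4831  0.0847  0.018 ]
 [ 0.4982 -0.0146  0.018 ]]
dir [ 0.15281665 -0.98825456  0.        ]
[ 0.1500589  -0.98867706  0.        ]
len handle 0.034750905908875744
[[0.4015 0.1325 0.054 ]
 [0.5391 0.1464 0.054 ]] [[ 0.4122 -0.0093  0.062 ]
 [ 0.5438  0.0062  0.062 ]]
[[0.4807, 0.1031, 0.0269], [0.4832, 0.0843, 0.0254], [0.4857, 0.0666, 0.0305], [0.4884, 0.0466, 0.0297], [0.4911, 0.0263, 0.0301], [0.4941, 0.0046, 0.0294]]
```

```bash
python3 -m jog '[-2,0,36,0,24,0,0,36,0,24,0,0,0,0,24,0,0,0,0,24]'
python3 - <<'E'
from station import sensors, capture
from h import *
s=sensors.read_state();print(s["time"],s["ee_pos"],s["gripper_width"])
c=capture("wrist");cv2.imwrite("pics/w2.png",c["frame"][:,:,::-1])
for c,s0 in((c,np.array(s["ee_pos"])),(np.load("w1.npz"),np.array([.4884,.0688,.211]))):
    P=pts3(c); r=P-s0
    m=(np.abs(r[...,0])<.05)&(np.abs(r[...,1])<.02)&(r[...,2]>-.05)&(r[...,2]<-.005)&(c["range_z"]>0)
    print(m.sum(), np.sort(r[...,2][m])[:40:4].round(4), r[...,0][m].min(),r[...,0][m].max())
E
```

```text
time: 3.12
ee_pos: [0.4882, 0.0675, 0.1453]
tool_rot: [[0.991, 0.133, -0.002], [0.133, -0.991, 0.0], [-0.002, -0.0, -1.0]]
contact_force: [-0.8, 0.0, 0.8]
gripper_width: 0.282
3.1167 [0.48815384 0.06745441 0.145319  ] 0.2815132613642049
1237 [-0.0255 -0.0251 -0.0246 -0.0244 -0.0238 -0.0234 -0.0232 -0.0229 -0.0227
 -0.0223] -0.02782098650452114 0.02284721561087577
1264 [-0.0226 -0.0222 -0.0218 -0.0215 -0.0213 -0.0212 -0.021  -0.021  -0.0208
 -0.0206] -0.04090569309927633 0.035932468222262315
```

View pics/w2.png

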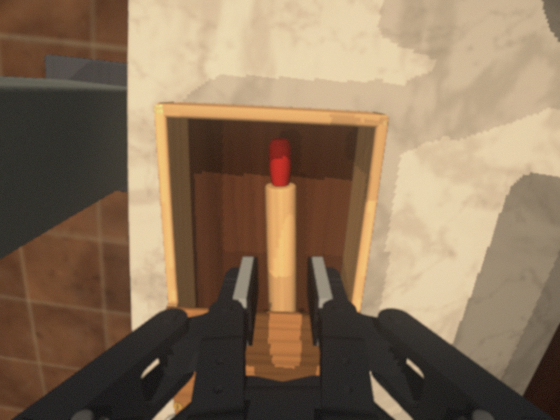

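```bash
python3 -m jog '[0,0,30,0,48,0,0,0,0,48,0,0,30,0,48,0,0,30,0,48,0,0,14,0,48]'; python3 -m jog '[0,0,0,0,48,0,0,0,0,48]'
```

```text
time: 3.58
ee_pos: [0.4884, 0.0677, 0.0403]
tool_rot: [[0.991, 0.135, -0.0], [0.135, -0.991, 0.0], [-0.0, -0.0, -1.0]]
contact_force: [-0.4, 0.3, -1.2]
gripper_width: 0.558
time: 3.75
ee_pos: [0.4892, 0.0677, 0.0423]
tool_rot: [[0.991, 0.135, 0.001], [0.135, -0.991, 0.0], [0.001, 0.0, -1.0]]
contact_force: [-0.4, 0.0, 0.8]
gripper_width: 0.564
```

Down 8 mm more, then close gently.

```bash
python3 -m jog '[-1,0,8,0,48,0,0,0,0,48]'; python3 -m jog '[0,0,0,0,10,0,0,0,0,10,0,0,0,0,10,0,0,0,0,10,0,0,0,0,10]' 25
python3 - <<'E'
from station import capture
import cv2
c=capture("wrist");cv2.imwrite("pics/w3.png",c["frame"][:,:,::-1])
E
```

```text
time: 3.92
ee_pos: [0.4878, 0.0676, 0.0331]
tool_rot: [[0.991, 0.135, 0.001], [0.135, -0.991, 0.0], [0.001, 0.0, -1.0]]
contact_force: [-0.1, -0.0, -0.8]
gripper_width: 0.562
time: 4.33
ee_pos: [0.4877, 0.0677, 0.0331]
tool_rot: [[0.991, 0.136, 0.001], [0.136, -0.991, 0.0], [0.001, 0.0, -1.0]]
contact_force: [-2.6, 0.1, 7.4]
gripper_width: 0.268
```

View pics/w3.png

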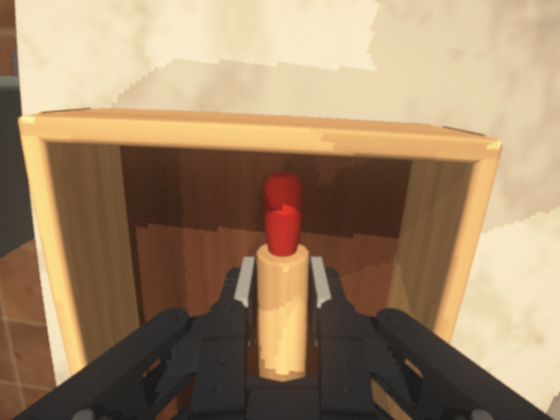

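The jaws are shut on the barrel just behind the red handle (shoulder at row 248). I'll lift a little at a time and watch the force.

```bash
python3 -m jog '[0,0,-6,0,10,0,0,-6,0,10,0,0,-6,0,10,0,0,0,0,10]'
python3 - <<'E'
from station import capture
import cv2,numpy as np
a=capture("wrist")["frame"];b=capture("top")["frame"];d=capture("scene")["frame"]
cv2.imwrite("pics/w4.png",np.hstack([cv2.resize(a,(400,300)),cv2.resize(d[175:280,250:390],(400,300))])[:,:,::-1])
E
```

```text
time: 4.72
ee_pos: [0.4879, 0.0677, 0.0519]
tool_rot: [[0.991, 0.136, 0.002], [0.136, -0.991, 0.0], [0.002, 0.0, -1.0]]
contact_force: [-0.1, 0.6, 0.3]
gripper_width: 0.269
```

View pics/w4.png

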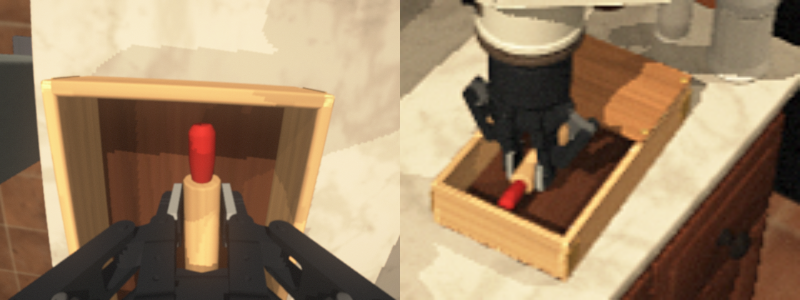

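```bash
cat > tilt.py <<'E'
from station import sensors,capture
from h import *
import sys
s=sensors.read_state();R=np.array(s["tool_rot"]);p=np.array(s["ee_pos"])
c=capture("wrist");cv2.imwrite(f"pics/{sys.argv[1]}.png",c["frame"][:,:,::-1])
P=(pts3(c)-p)@R   # tool frame
hsv=cv2.cvtColor(c["frame"],cv2.COLOR_RGB2HSV).astype(int)
red=((hsv[...,0]<6)|(hsv[...,0]>174))&(hsv[...,1]>190)&(hsv[...,2]>90)
m=red&(np.abs(P[...,0])<.03)&(np.abs(P[...,1])<.2)&(P[...,2]<.08)
if m.sum()>20:
    v,u=np.nonzero(m); C=[]
    for V in np.unique(v):
        k=v==V
        C.append(np.median(P[V,u[k]][:, :],axis=0) if k.sum()<6 else np.r_[P[V,u[k],0].mean(),P[V,u[k],1].mean(),np.sort(P[V,u[k],2])[:3].mean()])
    C=np.array(C); f=np.polyfit(C[:,1],C[:,2],1)
    print("handle n",m.sum(),"y",C[:,1].min().round(4),C[:,1].max().round(4),"z",C[0,2].round(4),C[-1,2].round(4),"tilt deg (free end up +)",np.degrees(np.arctan(f[0])).round(1),"x",C[:,0].mean().round(4))
print("t",s["time"],"p",p.round(4),"F",np.round(s["contact_force"],1),"w",s["gripper_width"])
E
python3 tilt.py w5
```

```text
handle n 2689 y -0.0533 -0.0178 z 0.0176 0.0091 tilt deg (free end up +) 13.4 x -0.0015
t 4.8667 p [0.4873 0.0677 0.0504] F [ 0.8  0.2 -1.6] w 0.26876577472371666
```

```bash
sed -i 's/^    C=np.array(C); f=.*/    C=np.array(C); q=slice(len(C)\/\/6,-(len(C)\/\/6)); f=np.polyfit(C[q,1],C[q,2],1); print(C[::8].round(4).tolist())/' tilt.py; python3 tilt.py w6
```

```text
[[0.0001, -0.0518, 0.018], [-0.0016, -0.0503, 0.0083], [-0.0015, -0.0483, -0.0346], [-0.0016, -0.0442, 0.0063], [-0.0014, -0.0407, 0.0067], [-0.0014, -0.0373, 0.0068], [-0.0016, -0.034, 0.0066], [-0.0018, -0.0304, 0.0066], [-0.0014, -0.0267, 0.0067], [-0.0014, -0.0229, 0.0078], [-0.0016, -0.0193, 0.0078]]
handle n 2691 y -0.0519 -0.018 z 0.018 0.0082 tilt deg (free end up +) 25.4 x -0.0014
t 4.9167 p [0.4872 0.0677 0.0502] F [-1.1 -0.6 -2. ] w 0.26900393164889225
```

```bash
sed -i 's/np.sort(P\[V,u\[k\],2\])\[:3\].mean()/np.median(P[V,u[k],2])/; s/np.polyfit(C\[q,1\],C\[q,2\],1)/(lambda s:[np.median(s)])((C[-len(C)\/\/4-6:-6,2][:,None]-C[6:len(C)\/\/4,2][None])\/(C[-len(C)\/\/4-6:-6,1][:,None]-C[6:len(C)\/\/4,1][None]))/; s/print(C\[::8\].*tolist())/pass/' tilt.py; python3 -m jog '[0,0,-4,0,10,0,0,-4,0,10,0,0,-4,0,10]' 20;python3 -m jog '[0,0,-4,0,10,0,0,-4,0,10,0,0,0,0,10]'; python3 tilt.py w7
```

```text
time: 5.22
ee_pos: [0.4872, 0.0677, 0.0626]
tool_rot: [[0.991, 0.136, -0.0], [0.136, -0.991, 0.0], [-0.0, -0.0, -1.0]]
contact_force: [-0.6, 0.7, -3.3]
gripper_width: 0.272
time: 5.47
ee_pos: [0.4876, 0.0677, 0.0712]
tool_rot: [[0.991, 0.136, 0.001], [0.136, -0.991, 0.0], [0.001, -0.0, -1.0]]
contact_force: [-0.2, 0.2, -2.2]
gripper_width: 0.268
handle n 2828 y -0.0525 -0.0184 z 0.0656 0.0058 tilt deg (free end up +) 4.5 x -0.0015
t 5.4667 p [0.4876 0.0677 0.0712] F [-0.2  0.2 -2.2] w 0.26760216683314464
```

View pics/w7.png

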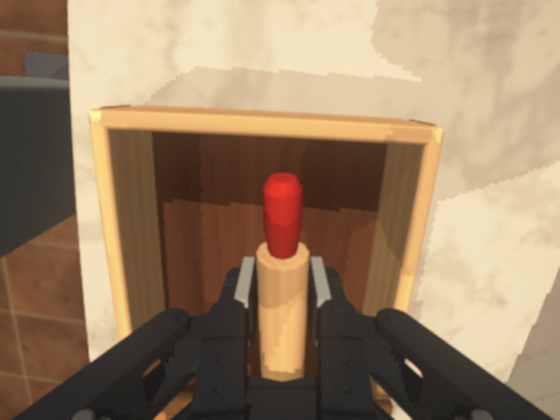

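```bash
python3 -m jog '[0,0,-4,0,10,0,0,-4,0,10,0,0,-3,0,10,0,0,0,0,10]'; python3 tilt.py w8
python3 - <<'E'
from station import capture
import cv2,numpy as np
a=capture("scene");d=a["frame"];cv2.imwrite("pics/s8.png",cv2.resize(d[165:285,240:400],(800,600))[:,:,::-1])
E
```

```text
time: 5.85
ee_pos: [0.4875, 0.0677, 0.082]
tool_rot: [[0.991, 0.136, 0.001], [0.136, -0.991, 0.0], [0.001, -0.0, -1.0]]
contact_force: [-0.6, 1.4, -2.5]
gripper_width: 0.265
handle n 2842 y -0.0535 -0.0179 z 0.0758 0.0044 tilt deg (free end up +) 9.3 x -0.0015
t 5.85 p [0.4875 0.0677 0.082 ] F [-0.6  1.4 -2.5] w 0.2654118160608947
```

View pics/s8.png

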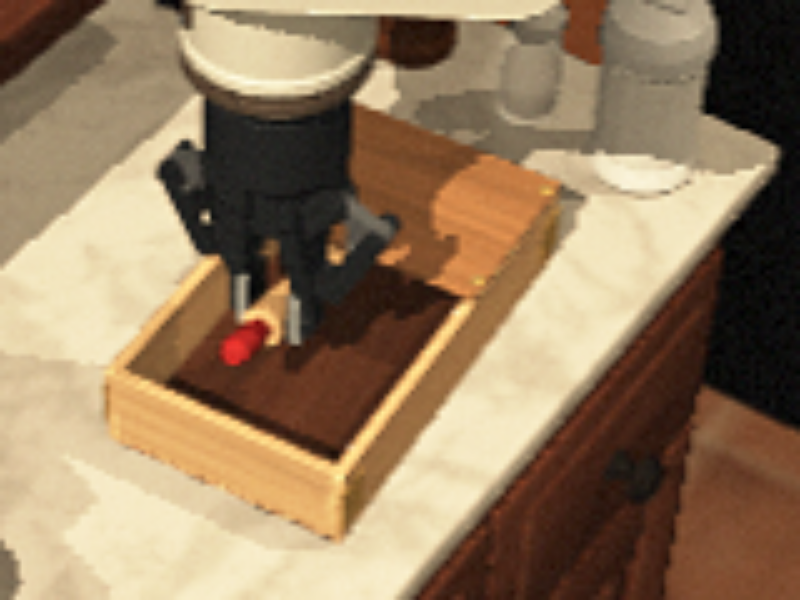

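View pics/w8.png

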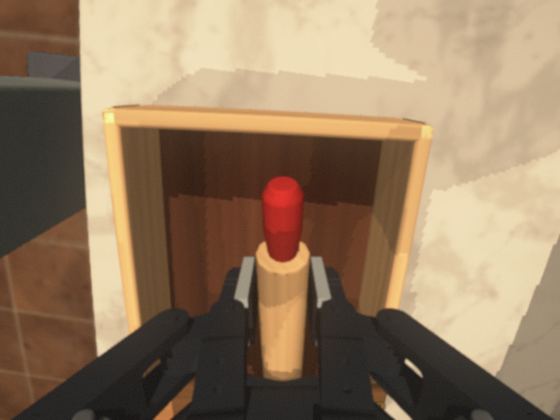

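```bash
cat > tilt2.py <<'E'
from station import sensors,capture
from h import *
from scipy.optimize import least_squares
import sys
s=sensors.read_state();R=np.array(s["tool_rot"]);p=np.array(s["ee_pos"])
c=capture("wrist");cv2.imwrite(f"pics/{sys.argv[1]}.png",c["frame"][:,:,::-1])
P=(pts3(c)-p)@R
hsv=cv2.cvtColor(c["frame"],cv2.COLOR_RGB2HSV).astype(int)
red=(((hsv[...,0]<6)|(hsv[...,0]>174))&(hsv[...,1]>190)&(hsv[...,2]>70)).astype(np.uint8)
red=cv2.erode(red,np.ones((5,5)))>0
bar=np.zeros_like(red); bar[265:370,272:292]=True
lo=(np.abs(P[...,0])<.02)&(np.abs(P[...,2]-.0)<.06)
A=P[red&lo&(P[...,1]>-.07)]; B=P[bar&lo&(P[...,1]>-.06)&(P[...,1]<.05)]
A=A[np.abs(A[:,0]-np.median(A[:,0]))<.004]
def fit(Q):
    r=least_squares(lambda k:k[0]+k[1]*(Q[:,1]-Q[:,1].mean())-Q[:,2],[np.median(Q[:,2]),0],loss="soft_l1",f_scale=.001)
    return r.x[0],np.degrees(np.arctan(r.x[1])),Q[:,1].min(),Q[:,1].max(),len(Q)
for n,Q in(("handle",A),("barrel",B)): print(n,np.round(fit(Q),4) if len(Q)>20 else len(Q))
print("t",s["time"],"p",p.round(4),"F",np.round(s["contact_force"],1),"w",round(s["gripper_width"],3))
E
python3 tilt2.py w9
```

```text
handle [-2.70000e-03  1.13349e+01 -5.29000e-02 -1.95000e-02  1.55200e+03]
barrel [ 8.50000e-03  1.68904e+01 -1.63000e-02  5.00000e-02  1.91600e+03]
t 5.95 p [0.4874 0.0678 0.0815] F [ 0.3  0.6 -2.4] w 0.268
```

```bash
python3 -m jog '[0,-8,-2.3,0,10,0,-8,-2.3,0,10,0,-8,-2.3,0,10,0,0,0,0,10]'; python3 tilt2.py w10
```

```text
time: 6.33
ee_pos: [0.484, 0.093, 0.0888]
tool_rot: [[0.991, 0.137, 0.001], [0.137, -0.991, 0.0], [0.001, -0.0, -1.0]]
contact_force: [0.3, 0.7, -1.4]
gripper_width: 0.274
handle [-2.30000e-03  1.28656e+01 -5.25000e-02 -1.95000e-02  1.56900e+03]
barrel [ 8.50000e-03  1.66901e+01 -1.67000e-02  5.00000e-02  1.91400e+03]
t 6.3333 p [0.484  0.093  0.0888] F [ 0.3  0.7 -1.4] w 0.274
```

View pics/w10.png

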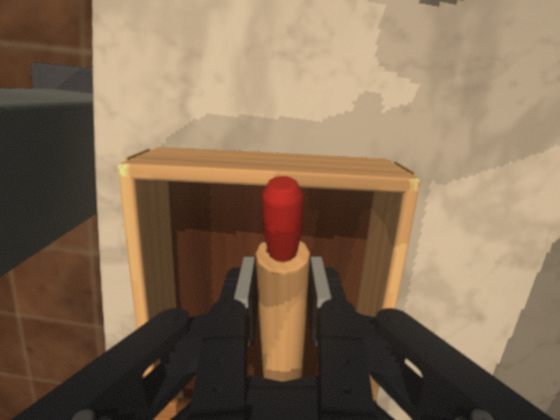

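The free end now passes over the end rim (tip at row 180, rim at row 165) with no noticeable drag. I'll keep drawing the pin out along its axis.

```bash
python3 -m jog '[0,-12,-3.3,0,10,0,-12,-3.3,0,10,0,-12,-3.3,0,10,0,0,0,0,10]'; python3 tilt2.py w11;  python3 - <<'E'
from station import capture
import cv2,numpy as np
b=capture("top")["frame"][190:290,210:350];d=capture("scene")["frame"][165:285,220:388]
cv2.imwrite("pics/s11.png",np.hstack([cv2.resize(b,(400,286)),cv2.resize(d,(400,286))])[:,:,::-1])
E
```

```text
time: 6.72
ee_pos: [0.4791, 0.1293, 0.099]
tool_rot: [[0.991, 0.137, 0.001], [0.137, -0.991, 0.001], [0.001, -0.001, -1.0]]
contact_force: [0.3, -0.4, -0.8]
gripper_width: 0.27
handle [-2.30000e-03  1.52463e+01 -4.99000e-02 -2.17000e-02  4.34000e+02]
barrel [ 8.4000e-03  1.6418e+01 -1.6600e-02  4.9900e-02  1.9240e+03]
t 6.7167 p [0.4791 0.1293 0.099 ] F [ 0.3 -0.4 -0.8] w 0.27
```

View pics/s11.png

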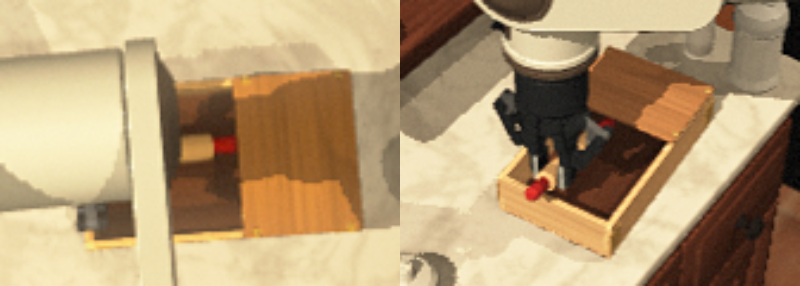

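The top view shows the red hidden end just at the cover edge. I'll pull a bit further, then raise.

```bash
python3 -m jog '[0,-12,-3.5,0,10,0,-12,-3.5,0,10,0,-6,-2,0,10,0,0,0,0,10]';  python3 - <<'E'
from station import capture
import cv2,numpy as np
b=capture("top")["frame"][190:290,210:350];d=capture("scene")["frame"][165:285,220:388]
cv2.imwrite("pics/s12.png",np.hstack([cv2.resize(b,(400,286)),cv2.resize(d,(400,286))])[:,:,::-1])
E
```

```text
time: 7.2
ee_pos: [0.4751, 0.1582, 0.1077]
tool_rot: [[0.991, 0.137, 0.001], [0.137, -0.991, 0.001], [0.001, -0.0, -1.0]]
contact_force: [0.6, -0.0, -2.8]
gripper_width: 0.266
```

View pics/s12.png

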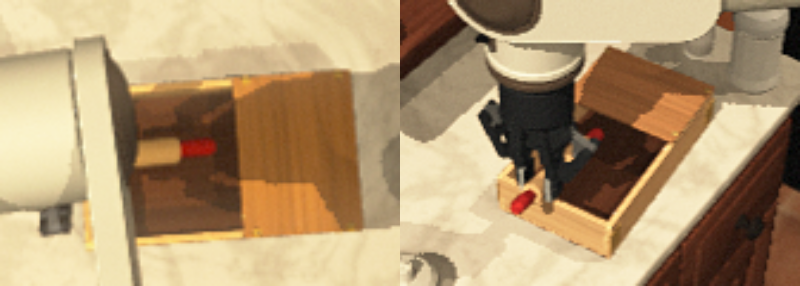

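The hidden end is clear of the cover by about 20 mm. I'll firm the grip and lift straight up.

```bash
python3 -m jog '[0,0,0,0,10,0,0,0,0,10,0,0,-8,0,10,0,0,-12,0,10,0,0,-15,0,10]' 45;python3 -m jog '[0,0,-20,0,10,0,0,-20,0,10,0,0,-20,0,10,0,0,-20,0,10,0,0,-20,0,10]'; python3 -m jog '[0,0,-20,0,10,0,0,-20,0,10,0,0,-20,0,10,0,0,-20,0,10,0,0,-15,0,10]'; python3 -m jog '[0,8,-15,0,10,0,16,-10,0,10,0,16,-10,0,10,0,16,-5,0,10,0,10,0,0,10]';python3 -m jog '[0,0,0,0,10,0,0,0,0,10,0,0,0,0,10,0,0,0,0,10]'; python3 tilt2.py w13;  python3 - <<'E'
from station import capture
import cv2,numpy as np
a=capture("top");d=capture("scene");np.savez("t13.npz",**a);np.savez("s13.npz",**d)
cv2.imwrite("pics/t13.png",a["frame"][:,:,::-1]);cv2.imwrite("pics/s13.png",d["frame"][:,:,::-1])
E
```

```text
time: 7.72
ee_pos: [0.4748, 0.1565, 0.1424]
tool_rot: [[0.991, 0.135, -0.001], [0.135, -0.991, -0.0], [-0.001, -0.0, -1.0]]
contact_force: [-0.8, 0.1, -2.3]
gripper_width: 0.257
time: 8.13
ee_pos: [0.4749, 0.1566, 0.2438]
tool_rot: [[0.991, 0.135, 0.0], [0.135, -0.991, 0.0], [0.0, -0.0, -1.0]]
contact_force: [0.5, 0.5, -1.6]
gripper_width: 0.262
time: 8.55
ee_pos: [0.475, 0.1566, 0.3395]
tool_rot: [[0.991, 0.135, 0.002], [0.135, -0.991, 0.0], [0.002, -0.0, -1.0]]
contact_force: [0.6, -0.2, -0.9]
gripper_width: 0.258
time: 8.97
ee_pos: [0.4841, 0.0901, 0.3788]
tool_rot: [[0.991, 0.135, 0.002], [0.135, -0.991, -0.0], [0.002, 0.0, -1.0]]
contact_force: [0.3, 0.2, -0.8]
gripper_width: 0.263
time: 9.3
ee_pos: [0.4839, 0.092, 0.3769]
tool_rot: [[0.991, 0.136, -0.0], [0.136, -0.991, 0.0], [-0.0, -0.0, -1.0]]
contact_force: [-0.8, 0.9, -1.7]
gripper_width: 0.261
handle [-3.2000e-03 -7.1069e+00 -5.2900e-02 -3.4000e-02  7.6100e+02]
barrel [ 8.50000e-03  1.63788e+01 -1.67000e-02  5.00000e-02  1.92400e+03]
t 9.3 p [0.4839 0.092  0.3769] F [-0.8  0.9 -1.7] w 0.261
```

View pics/s13.png

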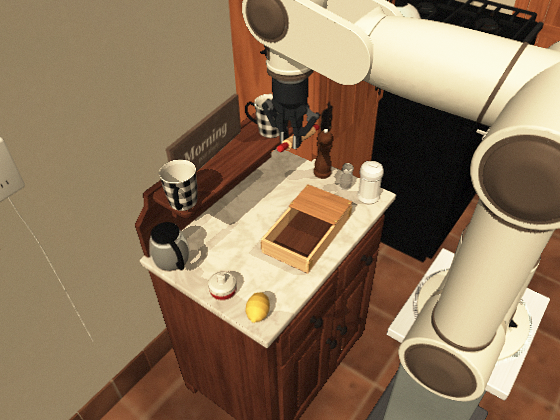

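View pics/t13.png

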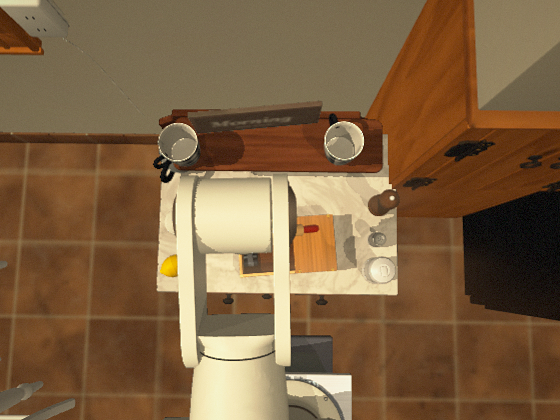

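The pin hangs nearly level above the empty box. In the top view the formerly hidden end is at (312,230), and the other things look unmoved. I'll check the heights and that it is still.

Run:
```python
from station import sensors,capture
from h import *
for n in("top","scene"):
    c=capture(n);P=pts3(c);hsv=cv2.cvtColor(c["frame"],cv2.COLOR_RGB2HSV).astype(int)
    red=((hsv[...,0]<6)|(hsv[...,0]>174))&(hsv[...,1]>180)&(hsv[...,2]>90)&(np.abs(P[...,0]-.49)<.06)&(np.abs(P[...,1]-.03)<.16)&(P[...,2]>.02)&(P[...,2]<.5)
    k,l,st,ce=cv2.connectedComponentsWithStats(red.astype(np.uint8))
    for i in range(1,k):
        if st[i,4]>5: print(n,ce[i].round(),st[i,4],np.median(P[l==i],axis=0).round(3),P[l==i][:,2].min().round(3))
    a=np.load(n+"0.npz")["frame"].astype(int); d=np.abs(a-c["frame"]).max(2)
    reg={"top":dict(timer=(205,240,163,180),salt=(228,250,367,390),mill=(185,220,365,400),shaker=(255,285,365,400)),"scene":dict(jug=(220,272,145,190),timer=(268,300,205,240),lemon=(290,322,243,275),salt=(160,190,338,356),shaker=(160,205,360,385))}[n]
    for q,(r0,r1,c0,c1) in reg.items(): print(q,"median diff",np.median(d[r0:r1,c0:c1]), (d[r0:r1,c0:c1]>40).mean().round(3))
s=sensors.read_state();print(s["time"],s["ee_pos"],np.abs(s["qd"]).max())
```

```text
top [311. 229.] 80 [ 0.502 -0.032  0.331] 0.322
timer median diff 30.0 0.272
salt median diff 27.0 0.298
mill median diff 10.0 0.021
shaker median diff 10.0 0.001
scene [316. 126.] 23 [ 0.496 -0.032  0.329] 0.321
scene [282. 147.] 64 [0.475 0.138 0.377] 0.369
jug median diff 7.0 0.0
timer median diff 12.0 0.114
lemon median diff 17.0 0.128
salt median diff 12.0 0.181
shaker median diff 15.0 0.223
9.55 [0.48396823 0.09172245 0.37702418] 0.003039491625748657
```

```bash
python3 -c "
from station import order;print(order.close_job())"
```

```text
the job is handed in; nothing more can be done
None
```

The pin is out of the box, held still in the gripper about 25 cm above the top of the box, and the job is handed in at about 9.6 s of the 34 s.

**What I did:** I gripped the barrel just behind the free handle with 20–25 N and lifted, and the pin turned between the pads until its free end was above the end wall. I drew it out along its own axis, tightened the grip to 45 N and lifted it. Every wrist-force reading between moves stayed under about 8 N, with the highest while the jaws closed and 2–3 N during the tipping and drawing.

**Last checks:**
- **Height:** the pin's lowest point was at about z = 0.32 m, where 0.162 m was needed. The top and scene cameras agreed on this.
- **Stillness:** the largest joint speed was 0.003 rad/s.
- **Other things:** they look where they were in both pictures. A before-and-after pixel comparison showed differences of up to 30% in some patches (timer, salt, lemon, shaker). I put these down to the arm's changed shadow and did not check further. The gripper stayed well clear of all of them.
- **Disagreements:** the wrist camera's range readings were noisy, with tilt estimates from 9° to 17° at one pose. I relied on the geometry and the pictures for the tilt instead.

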